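# Find the slack lamp clips and move the lamp to good ones

## Task

Before this lamp carriage slides back into the spectrometer, each of its three lamps must sit in clips that really grip; the clips of one of the three have gone slack, which cannot be seen. Tug the lamps lightly upward to feel which one gives way easily, pull that lamp up out of its slack clips and press it fully home into the clips of the free station, lengthwise in line with the others and with its window facing the same way. The stations stand on sprung alignment mounts: never pull so hard that one lifts, and leave the other two lamps fully home and the other things on the desk alone.

Things in the scene. Friction and masses are not known exactly. Their poses are not given: they have to be found in the camera images.
- carriage: lamp carriage fixed on the desk: grey metal plate 306 (y) x 184 (x) mm, top 30 mm above the desk; origin mid underside; x to the upright mask (74 mm high, x = 94 to 99 mm) that the windows face. Four stations at y = -114, -38, 38, 114 mm, three with lamps, one free; which is where, free or slack, and which lamp is where, differ each time
- saddle_a: one of four stations alike to the eye: dark strip 128 (x) x 34 (y) x 8 mm on the carriage plate, origin mid underside, z up, x the way the windows face. Two upright C-shaped spring clips, each 14 mm wide, at x = -45 and +45 mm, mouths upward, 27 mm wide, lips flared to 38 mm. Between them, x = -37 to +37 mm, a lamp's sides are free down to its underside (23 mm above the origin)
- saddle_b: another station, as saddle_a. All clips: within 24 mm of the lamp's axis to either side, top 26 mm above the axis
- saddle_c: another station, as saddle_a
- saddle_d: another station, as saddle_a
- saddle_a_seat (a point): where the middle of a lamp's axis lies when fully home in saddle_a: 42 mm above the saddle's underside, axes as the saddle's. Good clips would let a lamp pulled straight up go at 20 to 30 N, but at about 14 N the station itself starts to lift off its sprung mount (another 1 N for 4 mm). The slack pair (one of the three with lamps) gives at 4 to 9 N, lamp's weight included, and lets go after 5 mm
- saddle_b_seat (a point): the same for saddle_b. To put a lamp in, press it straight down: it meets the lips 22 to 26 mm above home, needs 10 to 20 N, from about 11 mm snaps down by itself and stops on the clips' floor. The free station's clips are good
- saddle_c_seat (a point): the same for saddle_c
- saddle_d_seat (a point): the same for saddle_d
- lamp_red: spectrometer lamp, a cylinder 38 mm across, 150 mm long (pins stick out 13 mm more at the rear), 0.12 to 0.21 kg: black base, red sleeve 30 mm long round the middle (grip here), clear glass front. Origin on the axis, midway; x along the axis to the window. Starts lying level, fully home, in a station's clips
- lamp_red_window (a point): middle of the front end face of lamp_red, 75 mm from its origin along its x
- lamp_blue: spectrometer lamp, a cylinder 38 mm across, 150 mm long (pins stick out 13 mm more at the rear), 0.12 to 0.21 kg: black base, blue sleeve 30 mm long round the middle (grip here), clear glass front. Origin on the axis, midway; x along the axis to the window. Starts lying level, fully home, in a station's clips
- lamp_blue_window (a point): middle of the front end face of lamp_blue, 75 mm from its origin along its x
- lamp_yellow: spectrometer lamp, a cylinder 38 mm across, 150 mm long (pins stick out 13 mm more at the rear), 0.12 to 0.21 kg: black base, yellow sleeve 30 mm long round the middle (grip here), clear glass front. Origin on the axis, midway; x along the axis to the window. Starts lying level, fully home, in a station's clips
- lamp_yellow_window (a point): middle of the front end face of lamp_yellow, 75 mm from its origin along its x
- mouse: black computer mouse, a bystander to be left alone; origin at its underside
- pen: black pen, a bystander to be left alone; origin at its underside
- marker: white marker pen with a red cap, a bystander to be left alone; origin at its underside
Not all that is in view belongs to the job. Leave any pink look-alike of the lamp_blue alone.

How it is judged (in metres and radians):
On the way, in this order (a step that is already met when the one before it is completed fails the run):
1. one lamp has been pulled up out of its clips, its middle 30 mm or more above every seat (((z of lamp_red in the frame of saddle_a_seat above 0.03 m and z of lamp_red in the frame of saddle_b_seat above 0.03 m and z of lamp_red in the frame of saddle_c_seat above 0.03 m and z of lamp_red in the frame of saddle_d_seat above 0.03 m) or (z of lamp_blue in the frame of saddle_a_seat above 0.03 m and z of lamp_blue in the frame of saddle_b_seat above 0.03 m and z of lamp_blue in the frame of saddle_c_seat above 0.03 m and z of lamp_blue in the frame of saddle_d_seat above 0.03 m) or (z of lamp_yellow in the frame of saddle_a_seat above 0.03 m and z of lamp_yellow in the frame of saddle_b_seat above 0.03 m and z of lamp_yellow in the frame of saddle_c_seat above 0.03 m and z of lamp_yellow in the frame of saddle_d_seat above 0.03 m))), for 0.1 s.
2. a lamp is fully home in the clips of the station that was free (((x of lamp_red in the frame of saddle_d_seat between -0.012 and 0.012 m and y of lamp_red in the frame of saddle_d_seat between -0.003 and 0.003 m and z of lamp_red in the frame of saddle_d_seat between -0.003 and 0.003 m and angle between the x axis of lamp_red and the x axis of saddle_d_seat, either way round below 0.06 rad and x of lamp_red_window in the frame of saddle_d_seat above 0.05 m) or (x of lamp_blue in the frame of saddle_d_seat between -0.012 and 0.012 m and y of lamp_blue in the frame of saddle_d_seat between -0.003 and 0.003 m and z of lamp_blue in the frame of saddle_d_seat between -0.003 and 0.003 m and angle between the x axis of lamp_blue and the x axis of saddle_d_seat, either way round below 0.06 rad and x of lamp_blue_window in the frame of saddle_d_seat above 0.05 m) or (x of lamp_yellow in the frame of saddle_d_seat between -0.012 and 0.012 m and y of lamp_yellow in the frame of saddle_d_seat between -0.003 and 0.003 m and z of lamp_yellow in the frame of saddle_d_seat between -0.003 and 0.003 m and angle between the x axis of lamp_yellow and the x axis of saddle_d_seat, either way round below 0.06 rad and x of lamp_yellow_window in the frame of saddle_d_seat above 0.05 m))), for 0.2 s.
At the end, for the whole second after the job is handed in: The lamp from the slack clips lies at rest, fully home, in the station that was free (middle within 3 mm of the seat in height and sideways, 12 mm lengthwise, axis within 0.06 rad, window the same way); the other two lie so where they were, moved under 12 mm; nothing held ((((x of lamp_red in the frame of saddle_d_seat between -0.012 and 0.012 m and y of lamp_red in the frame of saddle_d_seat between -0.003 and 0.003 m and z of lamp_red in the frame of saddle_d_seat between -0.003 and 0.003 m and angle between the x axis of lamp_red and the x axis of saddle_d_seat, either way round below 0.06 rad and x of lamp_red_window in the frame of saddle_d_seat above 0.05 m) and ((x of lamp_blue in the frame of saddle_a_seat between -0.012 and 0.012 m and y of lamp_blue in the frame of saddle_a_seat between -0.003 and 0.003 m and z of lamp_blue in the frame of saddle_a_seat between -0.003 and 0.003 m and angle between the x axis of lamp_blue and the x axis of saddle_a_seat, either way round below 0.06 rad and x of lamp_blue_window in the frame of saddle_a_seat above 0.05 m) or (x of lamp_blue in the frame of saddle_b_seat between -0.012 and 0.012 m and y of lamp_blue in the frame of saddle_b_seat between -0.003 and 0.003 m and z of lamp_blue in the frame of saddle_b_seat between -0.003 and 0.003 m and angle between the x axis of lamp_blue and the x axis of saddle_b_seat, either way round below 0.06 rad and x of lamp_blue_window in the frame of saddle_b_seat above 0.05 m) or (x of lamp_blue in the frame of saddle_c_seat between -0.012 and 0.012 m and y of lamp_blue in the frame of saddle_c_seat between -0.003 and 0.003 m and z of lamp_blue in the frame of saddle_c_seat between -0.003 and 0.003 m and angle between the x axis of lamp_blue and the x axis of saddle_c_seat, either way round below 0.06 rad and x of lamp_blue_window in the frame of saddle_c_seat above 0.05 m) or (x of lamp_blue in the frame of saddle_d_seat between -0.012 and 0.012 m and y of lamp_blue in the frame of saddle_d_seat between -0.003 and 0.003 m and z of lamp_blue in the frame of saddle_d_seat between -0.003 and 0.003 m and angle between the x axis of lamp_blue and the x axis of saddle_d_seat, either way round below 0.06 rad and x of lamp_blue_window in the frame of saddle_d_seat above 0.05 m)) and ((x of lamp_yellow in the frame of saddle_a_seat between -0.012 and 0.012 m and y of lamp_yellow in the frame of saddle_a_seat between -0.003 and 0.003 m and z of lamp_yellow in the frame of saddle_a_seat between -0.003 and 0.003 m and angle between the x axis of lamp_yellow and the x axis of saddle_a_seat, either way round below 0.06 rad and x of lamp_yellow_window in the frame of saddle_a_seat above 0.05 m) or (x of lamp_yellow in the frame of saddle_b_seat between -0.012 and 0.012 m and y of lamp_yellow in the frame of saddle_b_seat between -0.003 and 0.003 m and z of lamp_yellow in the frame of saddle_b_seat between -0.003 and 0.003 m and angle between the x axis of lamp_yellow and the x axis of saddle_b_seat, either way round below 0.06 rad and x of lamp_yellow_window in the frame of saddle_b_seat above 0.05 m) or (x of lamp_yellow in the frame of saddle_c_seat between -0.012 and 0.012 m and y of lamp_yellow in the frame of saddle_c_seat between -0.003 and 0.003 m and z of lamp_yellow in the frame of saddle_c_seat between -0.003 and 0.003 m and angle between the x axis of lamp_yellow and the x axis of saddle_c_seat, either way round below 0.06 rad and x of lamp_yellow_window in the frame of saddle_c_seat above 0.05 m) or (x of lamp_yellow in the frame of saddle_d_seat between -0.012 and 0.012 m and y of lamp_yellow in the frame of saddle_d_seat between -0.003 and 0.003 m and z of lamp_yellow in the frame of saddle_d_seat between -0.003 and 0.003 m and angle between the x axis of lamp_yellow and the x axis of saddle_d_seat, either way round below 0.06 rad and x of lamp_yellow_window in the frame of saddle_d_seat above 0.05 m)) and distance of each of lamp_blue, lamp_yellow from where it was at the start of the episode below 0.012 m and linear speed of each of lamp_red, lamp_blue, lamp_yellow below 0.02 m/s) or ((x of lamp_blue in the frame of saddle_d_seat between -0.012 and 0.012 m and y of lamp_blue in the frame of saddle_d_seat between -0.003 and 0.003 m and z of lamp_blue in the frame of saddle_d_seat between -0.003 and 0.003 m and angle between the x axis of lamp_blue and the x axis of saddle_d_seat, either way round below 0.06 rad and x of lamp_blue_window in the frame of saddle_d_seat above 0.05 m) and ((x of lamp_red in the frame of saddle_a_seat between -0.012 and 0.012 m and y of lamp_red in the frame of saddle_a_seat between -0.003 and 0.003 m and z of lamp_red in the frame of saddle_a_seat between -0.003 and 0.003 m and angle between the x axis of lamp_red and the x axis of saddle_a_seat, either way round below 0.06 rad and x of lamp_red_window in the frame of saddle_a_seat above 0.05 m) or (x of lamp_red in the frame of saddle_b_seat between -0.012 and 0.012 m and y of lamp_red in the frame of saddle_b_seat between -0.003 and 0.003 m and z of lamp_red in the frame of saddle_b_seat between -0.003 and 0.003 m and angle between the x axis of lamp_red and the x axis of saddle_b_seat, either way round below 0.06 rad and x of lamp_red_window in the frame of saddle_b_seat above 0.05 m) or (x of lamp_red in the frame of saddle_c_seat between -0.012 and 0.012 m and y of lamp_red in the frame of saddle_c_seat between -0.003 and 0.003 m and z of lamp_red in the frame of saddle_c_seat between -0.003 and 0.003 m and angle between the x axis of lamp_red and the x axis of saddle_c_seat, either way round below 0.06 rad and x of lamp_red_window in the frame of saddle_c_seat above 0.05 m) or (x of lamp_red in the frame of saddle_d_seat between -0.012 and 0.012 m and y of lamp_red in the frame of saddle_d_seat between -0.003 and 0.003 m and z of lamp_red in the frame of saddle_d_seat between -0.003 and 0.003 m and angle between the x axis of lamp_red and the x axis of saddle_d_seat, either way round below 0.06 rad and x of lamp_red_window in the frame of saddle_d_seat above 0.05 m)) and ((x of lamp_yellow in the frame of saddle_a_seat between -0.012 and 0.012 m and y of lamp_yellow in the frame of saddle_a_seat between -0.003 and 0.003 m and z of lamp_yellow in the frame of saddle_a_seat between -0.003 and 0.003 m and angle between the x axis of lamp_yellow and the x axis of saddle_a_seat, either way round below 0.06 rad and x of lamp_yellow_window in the frame of saddle_a_seat above 0.05 m) or (x of lamp_yellow in the frame of saddle_b_seat between -0.012 and 0.012 m and y of lamp_yellow in the frame of saddle_b_seat between -0.003 and 0.003 m and z of lamp_yellow in the frame of saddle_b_seat between -0.003 and 0.003 m and angle between the x axis of lamp_yellow and the x axis of saddle_b_seat, either way round below 0.06 rad and x of lamp_yellow_window in the frame of saddle_b_seat above 0.05 m) or (x of lamp_yellow in the frame of saddle_c_seat between -0.012 and 0.012 m and y of lamp_yellow in the frame of saddle_c_seat between -0.003 and 0.003 m and z of lamp_yellow in the frame of saddle_c_seat between -0.003 and 0.003 m and angle between the x axis of lamp_yellow and the x axis of saddle_c_seat, either way round below 0.06 rad and x of lamp_yellow_window in the frame of saddle_c_seat above 0.05 m) or (x of lamp_yellow in the frame of saddle_d_seat between -0.012 and 0.012 m and y of lamp_yellow in the frame of saddle_d_seat between -0.003 and 0.003 m and z of lamp_yellow in the frame of saddle_d_seat between -0.003 and 0.003 m and angle between the x axis of lamp_yellow and the x axis of saddle_d_seat, either way round below 0.06 rad and x of lamp_yellow_window in the frame of saddle_d_seat above 0.05 m)) and distance of each of lamp_red, lamp_yellow from where it was at the start of the episode below 0.012 m and linear speed of each of lamp_red, lamp_blue, lamp_yellow below 0.02 m/s) or ((x of lamp_yellow in the frame of saddle_d_seat between -0.012 and 0.012 m and y of lamp_yellow in the frame of saddle_d_seat between -0.003 and 0.003 m and z of lamp_yellow in the frame of saddle_d_seat between -0.003 and 0.003 m and angle between the x axis of lamp_yellow and the x axis of saddle_d_seat, either way round below 0.06 rad and x of lamp_yellow_window in the frame of saddle_d_seat above 0.05 m) and ((x of lamp_red in the frame of saddle_a_seat between -0.012 and 0.012 m and y of lamp_red in the frame of saddle_a_seat between -0.003 and 0.003 m and z of lamp_red in the frame of saddle_a_seat between -0.003 and 0.003 m and angle between the x axis of lamp_red and the x axis of saddle_a_seat, either way round below 0.06 rad and x of lamp_red_window in the frame of saddle_a_seat above 0.05 m) or (x of lamp_red in the frame of saddle_b_seat between -0.012 and 0.012 m and y of lamp_red in the frame of saddle_b_seat between -0.003 and 0.003 m and z of lamp_red in the frame of saddle_b_seat between -0.003 and 0.003 m and angle between the x axis of lamp_red and the x axis of saddle_b_seat, either way round below 0.06 rad and x of lamp_red_window in the frame of saddle_b_seat above 0.05 m) or (x of lamp_red in the frame of saddle_c_seat between -0.012 and 0.012 m and y of lamp_red in the frame of saddle_c_seat between -0.003 and 0.003 m and z of lamp_red in the frame of saddle_c_seat between -0.003 and 0.003 m and angle between the x axis of lamp_red and the x axis of saddle_c_seat, either way round below 0.06 rad and x of lamp_red_window in the frame of saddle_c_seat above 0.05 m) or (x of lamp_red in the frame of saddle_d_seat between -0.012 and 0.012 m and y of lamp_red in the frame of saddle_d_seat between -0.003 and 0.003 m and z of lamp_red in the frame of saddle_d_seat between -0.003 and 0.003 m and angle between the x axis of lamp_red and the x axis of saddle_d_seat, either way round below 0.06 rad and x of lamp_red_window in the frame of saddle_d_seat above 0.05 m)) and ((x of lamp_blue in the frame of saddle_a_seat between -0.012 and 0.012 m and y of lamp_blue in the frame of saddle_a_seat between -0.003 and 0.003 m and z of lamp_blue in the frame of saddle_a_seat between -0.003 and 0.003 m and angle between the x axis of lamp_blue and the x axis of saddle_a_seat, either way round below 0.06 rad and x of lamp_blue_window in the frame of saddle_a_seat above 0.05 m) or (x of lamp_blue in the frame of saddle_b_seat between -0.012 and 0.012 m and y of lamp_blue in the frame of saddle_b_seat between -0.003 and 0.003 m and z of lamp_blue in the frame of saddle_b_seat between -0.003 and 0.003 m and angle between the x axis of lamp_blue and the x axis of saddle_b_seat, either way round below 0.06 rad and x of lamp_blue_window in the frame of saddle_b_seat above 0.05 m) or (x of lamp_blue in the frame of saddle_c_seat between -0.012 and 0.012 m and y of lamp_blue in the frame of saddle_c_seat between -0.003 and 0.003 m and z of lamp_blue in the frame of saddle_c_seat between -0.003 and 0.003 m and angle between the x axis of lamp_blue and the x axis of saddle_c_seat, either way round below 0.06 rad and x of lamp_blue_window in the frame of saddle_c_seat above 0.05 m) or (x of lamp_blue in the frame of saddle_d_seat between -0.012 and 0.012 m and y of lamp_blue in the frame of saddle_d_seat between -0.003 and 0.003 m and z of lamp_blue in the frame of saddle_d_seat between -0.003 and 0.003 m and angle between the x axis of lamp_blue and the x axis of saddle_d_seat, either way round below 0.06 rad and x of lamp_blue_window in the frame of saddle_d_seat above 0.05 m)) and distance of each of lamp_red, lamp_blue from where it was at the start of the episode below 0.012 m and linear speed of each of lamp_red, lamp_blue, lamp_yellow below 0.02 m/s))); the robot touches nothing.
It fails at once if a station is lifted more than 4 mm off its mount (distance of any of saddle_a_seat, saddle_b_seat, saddle_c_seat, saddle_d_seat from where it was at the start of the episode above 0.004 m).
It fails at once if a bystander is pushed more than 30 mm (distance of any of mouse, pen, marker from where it was at the start of the episode above 0.03 m).
It also fails if it takes over 61 s, if anything falls off the work surface, if the arm or the gripper's body presses on something with over 40 N, if the wrist force passes 120 N, or if a joint passes its speed limit or range.

## Robot

A 6-joint arm with a two-finger parallel gripper is mounted at the origin on a cart in front of the work surface, level with it; the furniture and walls round the work are solid. World frame = base frame: x ahead of the robot, y to its left, z up, the work surface at z = 0. Lengths are in m, angles in degrees, forces in N, time in s.
With the tool pointing down it reaches from about 0.3 to 0.75 m from the base axis. Payload 8.5 kg.
Tool frame: the origin (TCP) lies on the centre line of the jaws, within the pads' length; the fingertips stand env.tips_ahead ahead of it and the grasp point (between the pads) lies 8 mm behind it (env.tips_ahead is the distance from the TCP to the fingertips, in m); z points along the fingers, y is the direction in which the jaws open and shut (so a half turn about z gives the same grasp; the last joint's range is limited). The gripper opens to 85 mm and grips with 20 to 120 N. Pads are 22 mm wide; open, the fingers measure 114 mm over their backs; the gripper's body (76 mm by 85 mm) begins 54 mm behind the grasp point. The pads swing forward as they close: fully open they stand 13 mm farther back than shut.
Start: joints at [63.581, 21.807, 74.336, -0, 83.858, -12.336], TCP at [0.134, 0.533, 0.242] pointing down, gripper open.
Joint ranges: [-178.18, 178.18], [-50.72, 133.34], [12.68, 142.11], [-81.47, 261.47], [9.98, 163.14], [-165.26, 165.26]. Speed limits (degrees/s): [136.94, 136.94, 180, 180, 180, 180].

## Interface

Orientations are given as a 3x3 rotation matrix whose columns are the frame's x, y, z axes.
In Python, from rig import env gives the robot as it stands.
- The arm moves only by the tool servo_tool, never from a script. Its argument "commands" is a list of rows, each an object with "linear": the shift along the tool's x, y, z in mm, a list of three; "angular": the turn, a rotation vector about the tool's x, y, z in degrees, a list of three; "gripper": the opening, from -1 (shut) to 1 (fully open). In form: [{"linear": [x, y, z], "angular": [rx, ry, rz], "gripper": gripper}, ...]. A call has 1 to 20 rows; each row is the pose to reach, as a shift and turn from the pose commanded when the call began, along the tool's axes at that moment; what a row does not reach only later rows make up. A row lasts 1/10 s, in which the tool goes at most 50 mm and 8.59 degrees, less where a joint would pass 70% of its speed; a pose out of reach is approached as far as the arm can. A call with a gripper value outside its range is refused whole. The fingers move at their own pace and stop on an object; "force" is the grip in N (left out, the last holds). Time passes only in rows, so rows that repeat a pose let the fingers close. It gives the time, the measured TCP pose, the force and the opening at its end, in the units of the state.
- env.observe(): the state, without advancing time (a new reading comes with each control period).
- env.get_image(name): name is "scene" or "top" or "wrist"; returns a dict with "frame" (384x512x3 uint8, blue, green, red), "fx", "fy", "cx", "cy" (pixels), "cam_to_world" (4x4, takes a point from camera to world coordinates); the wrist camera has in their place "T_tool_cam" (4x4, takes a point from camera to tool coordinates, whose origin is the TCP and whose axes are the flange's). Camera axes: x right, y up, looking along -z (the intrinsics and any distortion apply to the point x, -y, -z); pixel columns grow to the right and rows downward; lengths in m; the calibration is good to about 2 mm. A picture is of the moment at which its call begins: read the wrist's pose just before it. There is no depth.
- env.close_job(): hands the job in, once; it reports no verdict.
Trained networks look in a picture, given as the dict that the camera call returned (one of the last four; its "shot" number tells which), for a name from the list of things; names that differ only in an ending like _2 or _b are one class to them, and where a whole thing is asked for, a point or a joint stands for the part that bears it (a point fixed in the world has none). Each returns a list of dicts, best first, with "confidence" (0 to 1); they miss things now and then, are a little off and sometimes report something else, mostly with a low value. They report only what shows in the picture. A call takes as long as a camera call. They do not tell look-alikes from the thing itself.
- env.trace(picture, query): "pixels" (384x512 bool, what is visible of it) and "extent" ([left, top, right, bottom] in pixels, round what is visible of it).
The state is a dict: "time_s": time; "q": joint angles; "qvel": joint speeds; "joint_efforts": joint torques, N m; "position": TCP position; "tool_rot": TCP orientation; "ft_force": force on the tool from outside, world axes, zero at the start; "wrist_torque": the same for the moment, N m; "grip_width": finger opening in m.
Only numpy, scipy, OpenCV 4.12 (cv2) and the standard library are available. Lean on these libraries where they do the work, as an engineer would, in place of code of your own. Each camera call takes 0.05 s, during which the arm holds its last target.

## Working session

There is one attempt and no reset: what is moved stays moved. The work goes in short steps, Python scripts to look and compute and a tool call to move; the robot and the scene stay as the last step left them, time stands still between calls to the robot, and variables do not carry over. Pictures are saved under pics/ and viewed, and the job is handed in when it is done.

Besides the shell and the picture viewer there is one more tool, called in YAML: its name, and indented under it one key for each argument. servo_tool: Moves the arm, as the interface text tells. Its arguments: {"type":"object","properties":{"commands":{"type":"array","items":{"type":"object","properties":{"linear":{"type":"array","items":{"type":"number"}},"angular":{"type":"array","items":{"type":"number"}},"gripper":{"type":"number"}}}},"force":{"type":"number"}},"required":["commands"]}

```bash
ls; mkdir -p pics; python3 - <<'E'
from rig import env
import cv2
s=env.observe(); print(s); print(env.tips_ahead)
for n in ("scene","top","wrist"):
    im=env.get_image(n); cv2.imwrite(f"pics/{n}0.png",im["frame"])
    print(n,{k:v for k,v in im.items() if k!="frame"})
E
```

```text
pics
{'time_s': 0.0, 'q': array([ 6.35795048e+01,  2.18414558e+01,  7.43833825e+01,  1.43319184e-03,
        8.38589945e+01, -1.23338646e+01]), 'qvel': array([-0.02134128,  0.02304145,  0.01727793, -0.07847659,  0.03103452,
       -0.00691143]), 'joint_efforts': array([ 2.72123441e-03, -4.48461771e+01, -2.31275511e+01, -9.25401810e-05,
        4.79110720e-03,  2.33905460e-06]), 'position': array([0.13371939, 0.5332193 , 0.24171548]), 'tool_rot': array([[-9.69928065e-01,  2.43390830e-01, -6.73313005e-04],
       [ 2.43391528e-01,  9.69927253e-01, -1.29926880e-03],
       [ 3.36834521e-04, -1.42407595e-03, -9.99998929e-01]]), 'ft_force': array([-0.3335706 ,  0.40165679, -0.41353947]), 'wrist_torque': array([ 0.00523378,  0.01069041, -0.01846226]), 'grip_width': 0.08541757955245283}
0.011
scene {'fx': 416.395321195098, 'fy': 416.395321195098, 'cx': 254.14456160617212, 'cy': 183.2855387396777, 'cam_to_world': array([[ 0.63565609,  0.51182369, -0.57790816, -0.07777324],
       [-0.77174225,  0.40304192, -0.4919056 , -0.6312404 ],
       [-0.01884772,  0.75867893,  0.65119201,  0.80024353]
[... 231 characters left out ...]
 -0.12192443,  0.42708977],
       [-0.9999941 ,  0.00127183, -0.00319163, -0.09650907],
       [-0.00301274,  0.12192898,  0.99253425,  1.1870388 ],
       [ 0.        ,  0.        ,  0.        ,  1.        ]]), 'shot': 2}
wrist {'fx': 320.15550174572496, 'fy': 320.15550174572496, 'cx': 254.66475089073325, 'cy': 195.4715495773174, 'T_tool_cam': array([[-1.17187596e-03,  9.58395930e-01,  2.85439781e-01,
         7.32573718e-02],
       [ 9.99999267e-01,  1.20973328e-03,  4.36927558e-05,
         3.26722782e-04],
       [-3.03431045e-04,  2.85439623e-01, -9.58396645e-01,
        -1.31845730e-01],
       [ 0.00000000e+00,  0.00000000e+00,  0.00000000e+00,
         1.00000000e+00]]), 'shot': 3}
```

View pics/scene0.png

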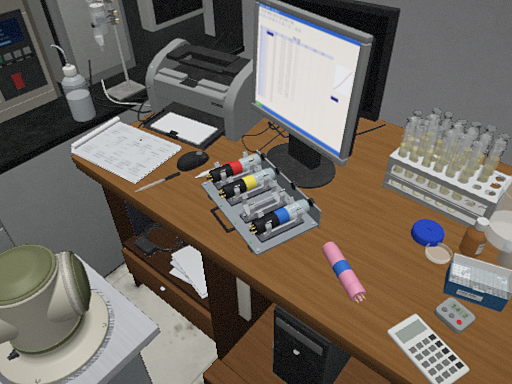

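View pics/top0.png

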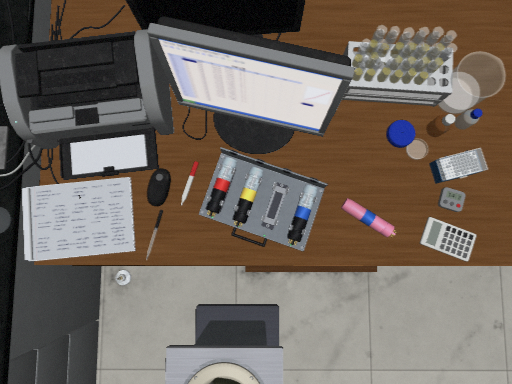

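View pics/wrist0.png

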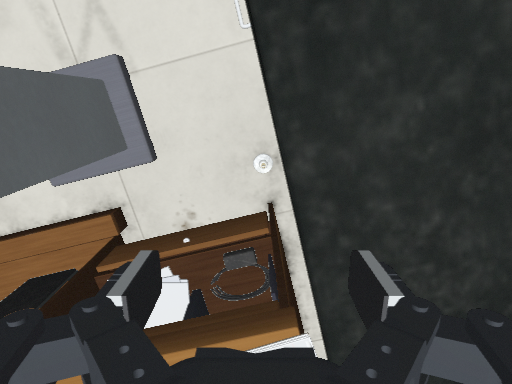

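```bash
cat > h.py <<'E'
import numpy as np, cv2
from rig import env
def ray(im,px,T=None):
    T=im["cam_to_world"] if T is None else T
    d=np.array([(px[0]-im["cx"])/im["fx"],-(px[1]-im["cy"])/im["fy"],-1.0])
    d=T[:3,:3]@d
    return T[:3,3],d/np.linalg.norm(d)
def atz(im,px,z,T=None):
    o,d=ray(im,px,T); return o+d*(z-o[2])/d[2]
def wT():
    s=env.observe(); W=np.eye(4); W[:3,:3]=s["tool_rot"]; W[:3,3]=s["position"]; return W
def tri(rs):
    A=np.zeros((3,3));b=np.zeros(3)
    for o,d in rs:
        P=np.eye(3)-np.outer(d,d); A+=P; b+=P@o
    x=np.linalg.solve(A,b); return x,[np.linalg.norm((np.eye(3)-np.outer(d,d))@(x-o)) for o,d in rs]
def proj(im,p,T=None):
    T=im["cam_to_world"] if T is None else T
    c=np.linalg.inv(T)@np.append(p,1); return im["cx"]+im["fx"]*c[0]/-c[2], im["cy"]-im["fy"]*c[1]/-c[2]
E
python3 - <<'E'
from h import *
t=env.get_image("top"); s=env.get_image("scene")
for im,n in((t,"top"),(s,"scene")):
    for q in("lamp_red","lamp_yellow","lamp_blue","saddle_a"):
        for r in env.trace(im,q)[:4]:
            p=r["pixels"]; ys,xs=np.nonzero(p); print(n,q,round(r["confidence"],2),r["extent"],xs.mean().round(1),ys.mean().round(1),p.sum())
# sleeve centroids by hue
def sleeves(im,box):
    hsv=cv2.cvtColor(im["frame"],cv2.COLOR_BGR2HSV); x0,y0,x1,y1=box
    out={}
    for n,(a,b) in dict(red=(0,8),yellow=(20,35),blue=(105,125)).items():
        m=((hsv[...,0]>=a)&(hsv[...,0]<=b)&(hsv[...,1]>150)&(hsv[...,2]>90)); 
        if n=="red": m|=((hsv[...,0]>172)&(hsv[...,1]>150)&(hsv[...,2]>90))
        k=np.zeros_like(m);k[y0:y1,x0:x1]=1;m=(m&k).astype(np.uint8)
        nn,l,st,c=cv2.connectedComponentsWithStats(m); i=1+st[1:,4].argmax(); out[n]=(c[i],st[i])
    return out
a=sleeves(t,(203,150,330,250)); b=sleeves(s,(203,150,325,250))
for n in a: print(n,a[n],b[n],atz(t,a[n][0],0.085),tri([ray(t,a[n][0]),ray(s,b[n][0])]))
cv2.imwrite("pics/topc.png",cv2.resize(t["frame"][120:270,130:400],None,fx=2.9,fy=2.9,interpolation=cv2.INTER_CUBIC))
cv2.imwrite("pics/scc.png",cv2.resize(s["frame"][130:265,130:370],None,fx=3.3,fy=3.3,interpolation=cv2.INTER_CUBIC))
E
```

```text
top lamp_red 0.83 [202.6, 155.1, 237.5, 215.1] 220.4 186.2 783
top lamp_yellow 0.93 [231.2, 169.6, 265.8, 226.1] 247.0 196.1 816
top lamp_blue 0.74 [288.0, 186.0, 316.6, 245.2] 301.6 214.2 759
top lamp_blue 0.74 [340.5, 201.6, 395.3, 237.3] 368.0 217.9 780
top lamp_blue 0.35 [289.4, 196.8, 314.6, 239.9] 299.8 217.0 39
top saddle_a 0.65 [261.3, 180.6, 288.0, 231.3] 273.9 205.6 610
top saddle_a 0.58 [205.1, 164.2, 235.4, 208.2] 220.7 188.1 55
top saddle_a 0.55 [290.3, 191.6, 317.4, 233.2] 304.4 207.1 66
top saddle_a 0.43 [233.2, 171.7, 263.1, 215.0] 251.1 185.1 32
scene lamp_red 0.76 [207.3, 153.4, 260.8, 183.9] 231.1 168.3 642
scene lamp_yellow 0.68 [220.1, 166.9, 277.1, 198.3] 247.3 182.9 688
scene lamp_yellow 0.43 [202.8, 172.4, 204.5, 174.8] 203.6 174.1 9
scene lamp_blue 0.87 [322.2, 241.8, 365.3, 300.8] 343.8 272.1 1067
scene lamp_blue 0.76 [247.9, 202.2, 309.3, 235.2] 278.9 216.5 847
scene lamp_blue 0.66 [219.4, 169.0, 273.7, 198.2] 246.4 183.0 664
scene lamp_blue 0.16 [215.8, 152.6, 257.1, 189.2] 234.3 173.9 322
scene saddle_a 0.89 [226.0, 166.0, 268.9, 205.0] 248.5 190.2 459
sc
[... 474 characters left out ...]
6116075), np.float64(0.00033419101786109066)])
yellow (array([252.175, 196.05 ]), array([249, 191,   7,  11,  40], dtype=int32)) (array([250.359375, 184.875   ]), array([244, 180,  12,  10,  64], dtype=int32)) [ 0.5531134  -0.07831545  0.085     ] (array([ 0.55479622, -0.07858947,  0.07421646]), [np.float64(0.0006361151082772782), np.float64(0.0006361151082771213)])
blue (array([302.49006623, 212.45695364]), array([295, 206,  16,  14, 151], dtype=int32)) (array([281.87878788, 214.87272727]), array([274, 207,  16,  18, 165], dtype=int32)) [ 0.50997919 -0.21041554  0.085     ] (array([ 0.51199978, -0.21277783,  0.07797053]), [np.float64(0.002196227879106299), np.float64(0.002196227879106449)])
```

View pics/topc.png

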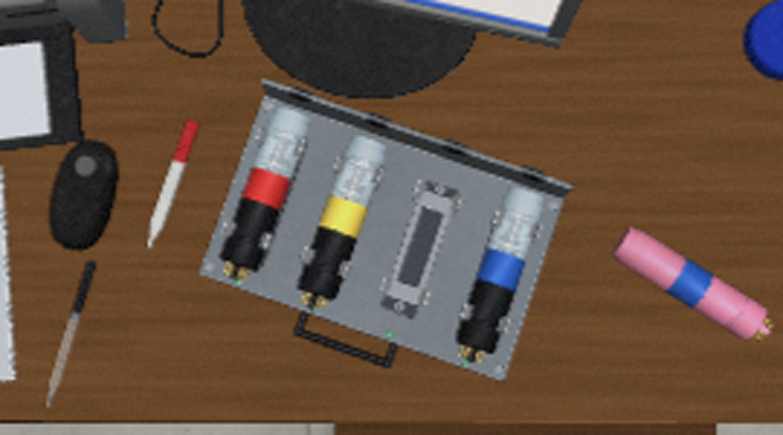

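View pics/scc.png

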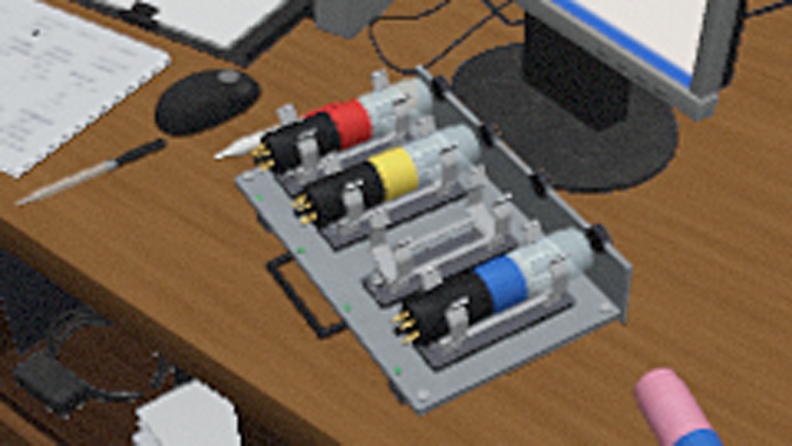

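Candidates: red lamp at top (221,185), yellow (249,203) and blue (302,212). Pink with a blue band at (369,217) is the look-alike and is off the carriage, so I leave it. The free station is at (274,206), third from the left. Next I move over the carriage to measure with the wrist camera.

servo_tool:
  commands:
    - {"linear": [-40, -38, -20], "angular": [0, 0, 0], "gripper": 1}
    - {"linear": [-80, -75, -20], "angular": [0, 0, 1], "gripper": 1}
    - {"linear": [-554, -519, -20], "angular": [0, 0, 5], "gripper": 1}
    - {"linear": [-554, -519, -20], "angular": [0, 0, 5], "gripper": 1}
    - {"linear": [-554, -519, -20], "angular": [0, 0, 5], "gripper": 1}
    - {"linear": [-554, -519, -20], "angular": [0, 0, 5], "gripper": 1}
    - {"linear": [-554, -519, -20], "angular": [0, 0, 5], "gripper": 0.4}
    - {"linear": [-554, -519, -20], "angular": [0, 0, 5], "gripper": 0.4}
    - {"linear": [-554, -519, -20], "angular": [0, 0, 5], "gripper": 0.4}
    - {"linear": [-554, -519, -20], "angular": [0, 0, 5], "gripper": 0.4}
    - {"linear": [-554, -519, -20], "angular": [0, 0, 5], "gripper": 0.4}
    - {"linear": [-554, -519, -20], "angular": [0, 0, 5], "gripper": 0.4}
    - {"linear": [-554, -519, -20], "angular": [0, 0, 5], "gripper": 0.4}
    - {"linear": [-554, -519, -20], "angular": [0, 0, 5], "gripper": 0.4}
    - {"linear": [-554, -519, -20], "angular": [0, 0, 5], "gripper": 0.4}
    - {"linear": [-554, -519, -20], "angular": [0, 0, 5], "gripper": 0.4}
    - {"linear": [-554, -519, -20], "angular": [0, 0, 5], "gripper": 0.4}
    - {"linear": [-554, -519, -20], "angular": [0, 0, 5], "gripper": 0.4}
    - {"linear": [-554, -519, -20], "angular": [0, 0, 5], "gripper": 0.4}
    - {"linear": [-554, -519, -20], "angular": [0, 0, 5], "gripper": 0.4}
  force: 60

```text
time_s: 2.65
position: [0.5445, -0.1035, 0.2628]
tool_rot: [[-0.946, 0.325, 0.001], [0.325, 0.946, -0.0], [-0.001, 0.0, -1.0]]
ft_force: [-0.0, -0.4, -1.1]
grip_width: 0.06
```

```bash
python3 - <<'E'
from h import *
s=env.observe(); print(s["position"],s["grip_width"],s["ft_force"])
W=wT(); im=env.get_image("wrist"); cv2.imwrite("pics/w1.png",cv2.resize(im["frame"],None,fx=1.5,fy=1.5,interpolation=cv2.INTER_CUBIC)); np.savez("w1.npz",frame=im["frame"],T=W@im["T_tool_cam"])
E
```

```text
[ 0.54445246 -0.10345824  0.26284881] 0.059978855849951086 [-0.02060727 -0.42035324 -1.13926003]
```

View pics/w1.png

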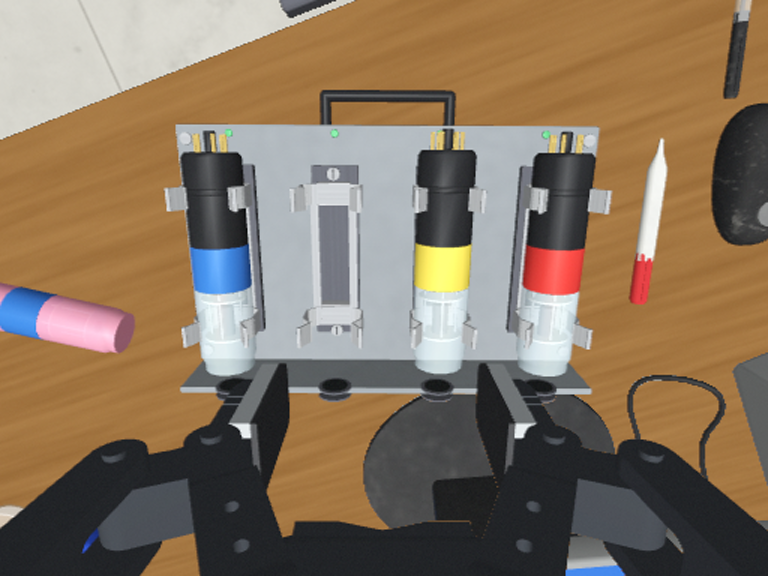

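```bash
cat > m.py <<'E'
from h import *
def sleeves_w(f,T,im,ax=0.072,verbose=True):
    hsv=cv2.cvtColor(f,cv2.COLOR_BGR2HSV); out={}
    for n,(a,b) in dict(red=(0,6),yellow=(22,35),blue=(100,125)).items():
        m=((hsv[...,0]>=a)&(hsv[...,0]<=b)|((n=="red")&(hsv[...,0]>174)))&(hsv[...,1]>140)&(hsv[...,2]>80)
        m=m.astype(np.uint8)
        nn,l,st,c=cv2.connectedComponentsWithStats(m)
        for i in range(1,nn):
            if st[i,4]<400: continue
            r=cv2.minAreaRect(np.argwhere(l==i)[:,::-1].astype(np.float32))
            # silhouette mid per row
            p=atz(im,np.array(r[0]),ax,T); 
            rows=np.nonzero((l==i).any(1))[0]; pts=[]
            for y in rows[4:-6]:
                xs=np.nonzero(l[y]==i)[0]; 
                _,d1=ray(im,(xs[0]-.5,y),T);_,d2=ray(im,(xs[-1]+.5,y),T)
                d=d1+d2; o=T[:3,3]; pts.append(o+d*(ax-o[2])/d[2])
            pts=np.array(pts)
            out.setdefault(n,[]).append((st[i].tolist(),np.round(r[0],1).tolist(),p.round(4).tolist(),pts.mean(0).round(4).tolist()))
    return out
E
python3 - <<'E'
from m import *
im=env.get_image("wrist"); d=np.load("w1.npz"); T=d["T"]; f=d["frame"]
for n,v in sleeves_w(f,T,im).items(): print(n,*v,sep="\n  ")
P=lambda u,v,z:atz(im,(u/1.5,v/1.5),z,T)
A=P(177,125,.03);B=P(598.5,127,.03);print("rear corners",A,B,np.linalg.norm(A-B),np.degrees(np.arctan2(*(B-A)[:2])))
C=P(181,391,.03);D=P(590,391,.03); print("front?",C,D)
# free strip corners z .038
for q in [(312,165),(358,165)]: print(P(*q,.038))
for q in [(310,330),(362,330)]: print(P(*q,.038))
print("tips",proj(im,np.append(0,[0,0])+0,T) )
E
```

```text
red
  ([349, 163, 41, 33, 1112], [368.8, 179.6], [0.5887, 0.0067, 0.072], [0.5868, 0.0065, 0.072])
blue
  ([127, 163, 40, 33, 1108], [146.9, 179.5], [0.5134, -0.2106, 0.072], [0.5122, -0.2094, 0.072])
  ([0, 192, 36, 34, 759], [15.8, 207.5], [0.4958, -0.3551, 0.072], [0.4952, -0.3571, 0.072])
rear corners [ 0.41101453 -0.21262158  0.03      ] [0.51110282 0.0729203  0.03      ] 0.3025753352194047 19.316612197181918
front? [ 0.60405413 -0.30312523  0.03      ] [0.71678477 0.023009   0.03      ]
[ 0.46862335 -0.13010209  0.038     ]
[ 0.47940639 -0.09889329  0.038     ]
[ 0.58594088 -0.17789176  0.038     ]
[ 0.59941291 -0.13891181  0.038     ]
tips (np.float64(148.54437607559234), np.float64(-555.0343419772759))
```

```bash
python3 - <<'E'
from m import *
im=env.get_image("wrist"); d=np.load("w1.npz"); T=d["T"]; f=d["frame"]
W=wT()
hsv=cv2.cvtColor(f,cv2.COLOR_BGR2HSV)
print(hsv[178,294],hsv[185,294])
for n,c in dict(blue=147,yellow=294.5,red=369).items():
    col=hsv[120:235,int(c)]; 
    h0=hsv[180,int(c),0].astype(int); ok=[i for i in range(120,235) if abs(int(hsv[i,int(c),0])-h0)<6 and hsv[i,int(c),1]>120]
    a,b=ok[0]-.5,ok[-1]+.5
    pa,pb=atz(im,(c,a),.091,T),atz(im,(c,b),.091,T); print(n,a,b,pa,pb,np.linalg.norm(pa-pb),(pa+pb)/2, "tool delta mm",W[:3,:3].T@(((pa+pb)/2)-W[:3,3])*1000)
E
```

```text
[ 30 132 255] [ 30 130 255]
blue 165.5 195.5 [ 0.49853402 -0.19696392  0.091     ] [ 0.52607824 -0.20954711  0.091     ] 0.0302823526624297 [ 0.51230613 -0.20325551  0.091     ] tool delta mm [  -1.64630379 -104.3089921   171.6427768 ]
yellow 164.5 193.5 [ 0.54398414 -0.06244813  0.091     ] [ 0.57179026 -0.07096126  0.091     ] 0.029080123801578945 [ 0.5578872  -0.06670469  0.091     ] tool delta mm [ -0.20276768  39.64126428 171.64258787]
red 166.5 195.5 [0.5693085  0.00485021 0.091     ] [ 0.5978528  -0.00185999  0.091     ] 0.029322407172771636 [0.58358065 0.00149511 0.091     ] tool delta mm [ -2.24985637 112.49163324 171.64365283]
```

servo_tool:
  commands:
    - {"linear": [-1.5, -50, 30], "angular": [0, 0, 0], "gripper": 0.4}
    - {"linear": [-1.5, -90, 60], "angular": [0, 0, 0], "gripper": 0.4}
    - {"linear": [-1.5, -110.7, 90], "angular": [0, 0, 0], "gripper": 0.4}
    - {"linear": [-1.5, -110.7, 128], "angular": [0, 0, 0], "gripper": 0.4}
    - {"linear": [-1.5, -110.7, 130], "angular": [0, 0, 0], "gripper": 0.4}
    - {"linear": [-1.5, -110.7, 130], "angular": [0, 0, 0], "gripper": 0.4}
    - {"linear": [-1.5, -110.7, 130], "angular": [0, 0, 0], "gripper": 0.4}

```text
time_s: 3.5
position: [0.5112, -0.2098, 0.1344]
tool_rot: [[-0.945, 0.326, 0.003], [0.326, 0.945, -0.002], [-0.003, -0.001, -1.0]]
ft_force: [-0.8, -0.4, -0.6]
grip_width: 0.06
```

```bash
python3 - <<'E'
from m import *
s=env.observe(); print(s["position"],s["grip_width"],s["ft_force"])
W=wT(); im=env.get_image("wrist"); cv2.imwrite("pics/w2.png",cv2.resize(im["frame"],None,fx=1.5,fy=1.5,interpolation=cv2.INTER_CUBIC)); T=W@im["T_tool_cam"];np.savez("w2.npz",frame=im["frame"],T=T)
for n,v in sleeves_w(im["frame"],T,im).items(): print(n,*v,sep="\n  ")
d=np.load("w1.npz")
# height of blue sleeve via two views
f=im["frame"]
E
```

```text
[ 0.51117226 -0.20975913  0.13439614] 0.06003625191876701 [-0.80512217 -0.44656368 -0.62608911]
yellow
  ([454, 191, 58, 58, 2209], [485.7, 221.6], [0.5625, -0.0687, 0.072], [0.5591, -0.0725, 0.072])
blue
  ([226, 198, 60, 54, 2669], [255.5, 224.5], [0.5157, -0.2105, 0.072], [0.5151, -0.2103, 0.072])
  ([15, 229, 54, 50, 1700], [39.1, 252.4], [0.4872, -0.3539, 0.072], [0.4871, -0.355, 0.072])
```

View pics/w2.png

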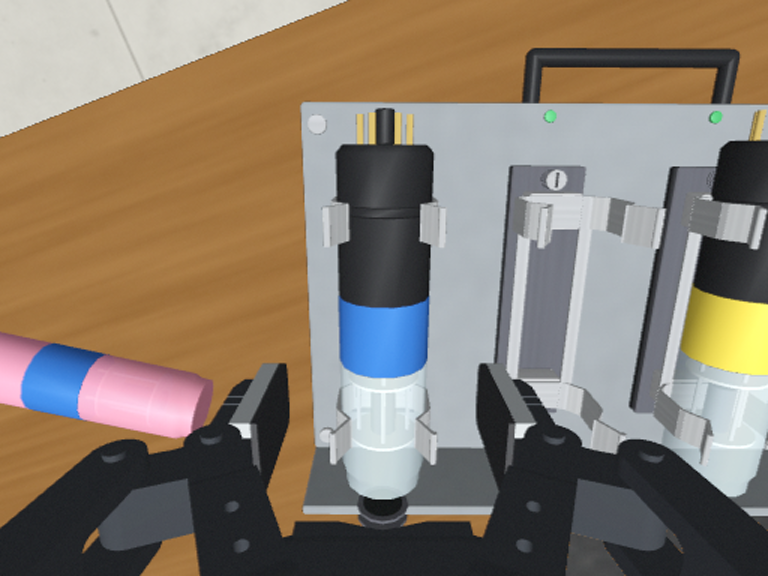

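```bash
python3 - <<'E'
from m import *
im=env.get_image("wrist"); d=np.load("w1.npz"); T1=d["T"]; d2=np.load("w2.npz");T2=d2["T"]
def edges(f,c):
    hsv=cv2.cvtColor(f,cv2.COLOR_BGR2HSV); h0=113
    ok=[i for i in range(120,290) if 100<hsv[i,c,0]<125 and hsv[i,c,1]>140]; return ok[0]-.5,ok[-1]+.5
a=edges(d["frame"],147);b=edges(d2["frame"],255);print(a,b)
ps=[]
for k in (0,1):
    x,e=tri([ray(im,(147,a[k]),T1),ray(im,(255.5,b[k]),T2)]);print(x,e);ps.append(x)
W=wT();print(W[:3,:3].T@(np.mean(ps,0)-W[:3,3])*1000)
for z in(.085,.091):
  m=np.mean([atz(im,(255.5,q),z,T2) for q in b],0);print(z,m,W[:3,:3].T@(m-W[:3,3])*1000, np.linalg.norm(atz(im,(255.5,b[0]),z,T2)-atz(im,(255.5,b[1]),z,T2)))
E
```

```text
(165.5, 195.5) (204.5, 251.5)
[ 0.5010331  -0.20492506  0.07332003] [np.float64(0.0015165844637814324), np.float64(0.0015165844637814172)]
[ 0.52833199 -0.2143784   0.08198222] [np.float64(0.0011139022051500117), np.float64(0.0011139022051500171)]
[-3.2621754   1.34079187 56.58331017]
0.085 [ 0.51318793 -0.20969817  0.085     ] [-1.8887733   0.80284111 49.23032605] 0.03086239834756387
0.091 [ 0.51081503 -0.20889064  0.091     ] [ 0.59779455  0.78715944 43.22203922] 0.029839310742970842
```

servo_tool:
  commands:
    - {"linear": [-1, 0.5, 25], "angular": [0, 0, 0], "gripper": 0.4}
    - {"linear": [-1, 0.5, 45], "angular": [0, 0, 0], "gripper": 0.4}
    - {"linear": [-1, 0.5, 60], "angular": [0, 0, 0], "gripper": 0.4}
    - {"linear": [-1, 0.5, 67], "angular": [0, 0, 0], "gripper": 0.4}
    - {"linear": [-1, 0.5, 68], "angular": [0, 0, 0], "gripper": 0.4}
    - {"linear": [-1, 0.5, 68], "angular": [0, 0, 0], "gripper": 0.4}
  force: 50

```text
time_s: 4.2
position: [0.5117, -0.2099, 0.0652]
tool_rot: [[-0.945, 0.327, 0.001], [0.327, 0.945, -0.001], [-0.002, -0.0, -1.0]]
ft_force: [0.4, 0.5, -0.1]
grip_width: 0.0599
```

```bash
python3 - <<'E'
from m import *
s=env.observe(); print(s["position"],s["grip_width"],s["ft_force"])
im=env.get_image("wrist"); cv2.imwrite("pics/w3.png",cv2.resize(im["frame"],None,fx=1.5,fy=1.5,interpolation=cv2.INTER_CUBIC))
E
```

```text
[ 0.5117158  -0.20985576  0.06523728] 0.059882834607941374 [ 0.38007646  0.4519339  -0.11822817]
```

View pics/w3.png

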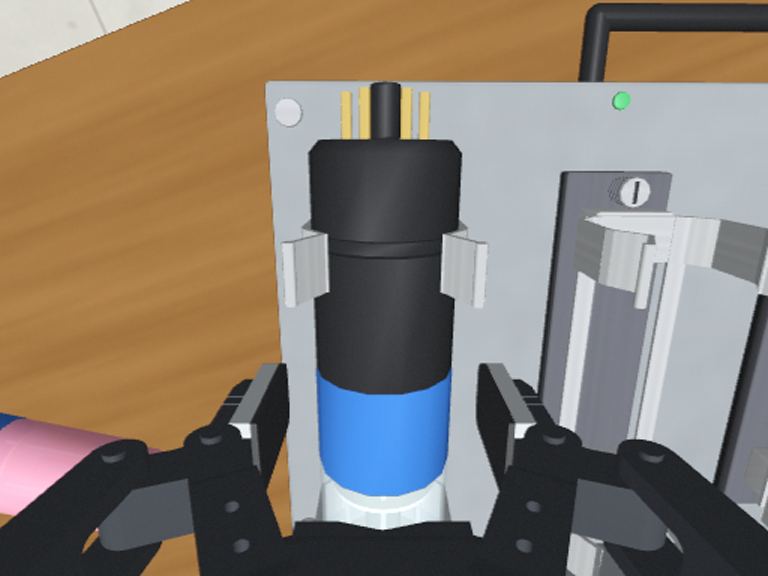

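The fingers stand either side of the blue sleeve (sleeve at columns 316–450, pads at 285 and 480), so I close.

servo_tool:
  commands:
    - {"linear": [0, 0, 0], "angular": [0, 0, 0], "gripper": 0.1}
    - {"linear": [0, 0, 0], "angular": [0, 0, 0], "gripper": -0.05}
    - {"linear": [0, 0, 0], "angular": [0, 0, 0], "gripper": -0.4}
    - {"linear": [0, 0, 0], "angular": [0, 0, 0], "gripper": -0.4}
    - {"linear": [0, 0, 0], "angular": [0, 0, 0], "gripper": -0.4}
    - {"linear": [0, 0, 0], "angular": [0, 0, 0], "gripper": -0.4}
  force: 50

```text
time_s: 4.85
position: [0.5114, -0.21, 0.065]
tool_rot: [[-0.945, 0.327, 0.001], [0.327, 0.945, -0.001], [-0.001, -0.001, -1.0]]
ft_force: [-1.5, -0.3, 5.3]
grip_width: 0.0364
```

servo_tool:
  commands:
    - {"linear": [0, 0, -0.5], "angular": [0, 0, 0], "gripper": -0.4}
    - {"linear": [0, 0, -0.5], "angular": [0, 0, 0], "gripper": -0.4}

```text
time_s: 5.05
position: [0.5114, -0.2099, 0.0651]
tool_rot: [[-0.945, 0.327, 0.001], [0.327, 0.945, -0.0], [-0.001, -0.0, -1.0]]
ft_force: [-0.1, 0.3, 3.4]
grip_width: 0.0367
```

servo_tool:
  commands:
    - {"linear": [0, 0, -0.4], "angular": [0, 0, 0], "gripper": -0.4}
    - {"linear": [0, 0, -0.4], "angular": [0, 0, 0], "gripper": -0.4}

```text
time_s: 5.25
position: [0.5112, -0.2097, 0.0652]
tool_rot: [[-0.945, 0.327, -0.0], [0.327, 0.945, 0.0], [0.0, 0.0, -1.0]]
ft_force: [-0.0, -1.2, 0.9]
grip_width: 0.0363
```

servo_tool:
  commands:
    - {"linear": [0, 0, -0.4], "angular": [0, 0, 0], "gripper": -0.4}
    - {"linear": [0, 0, -0.8], "angular": [0, 0, 0], "gripper": -0.4}
    - {"linear": [0, 0, -0.8], "angular": [0, 0, 0], "gripper": -0.4}

```text
time_s: 5.55
position: [0.511, -0.2094, 0.0657]
tool_rot: [[-0.945, 0.327, -0.001], [0.327, 0.945, 0.001], [0.001, 0.0, -1.0]]
ft_force: [-0.0, 1.4, -3.0]
grip_width: 0.0365
```

servo_tool:
  commands:
    - {"linear": [0, 0, -0.4], "angular": [0, 0, 0], "gripper": -0.4}
    - {"linear": [0, 0, -0.4], "angular": [0, 0, 0], "gripper": -0.4}

```text
time_s: 5.75
position: [0.511, -0.2094, 0.0661]
tool_rot: [[-0.945, 0.327, -0.001], [0.327, 0.945, 0.001], [0.001, 0.001, -1.0]]
ft_force: [0.1, 2.0, -4.9]
grip_width: 0.0364
```

servo_tool:
  commands:
    - {"linear": [0, 0, -0.4], "angular": [0, 0, 0], "gripper": -0.4}
    - {"linear": [0, 0, -0.4], "angular": [0, 0, 0], "gripper": -0.4}

```text
time_s: 5.95
position: [0.5109, -0.2096, 0.0665]
tool_rot: [[-0.945, 0.327, -0.001], [0.327, 0.945, 0.0], [0.001, 0.0, -1.0]]
ft_force: [-0.3, 1.1, -7.8]
grip_width: 0.0365
```

servo_tool:
  commands:
    - {"linear": [0, 0, -0.4], "angular": [0, 0, 0], "gripper": -0.4}
    - {"linear": [0, 0, -0.4], "angular": [0, 0, 0], "gripper": -0.4}

```text
time_s: 6.15
position: [0.511, -0.2097, 0.0671]
tool_rot: [[-0.945, 0.327, -0.001], [0.327, 0.945, 0.0], [0.001, 0.0, -1.0]]
ft_force: [-1.5, 0.2, -7.3]
grip_width: 0.0364
```

servo_tool:
  commands:
    - {"linear": [0, 0, -0.3], "angular": [0, 0, 0], "gripper": -0.4}
    - {"linear": [0, 0, -0.3], "angular": [0, 0, 0], "gripper": -0.4}

```text
time_s: 6.35
position: [0.5111, -0.2097, 0.0675]
tool_rot: [[-0.945, 0.327, -0.0], [0.327, 0.945, 0.0], [0.0, 0.0, -1.0]]
ft_force: [-0.9, 1.0, -7.5]
grip_width: 0.0367
```

servo_tool:
  commands:
    - {"linear": [0, 0, -0.4], "angular": [0, 0, 0], "gripper": -0.4}
    - {"linear": [0, 0, -0.4], "angular": [0, 0, 0], "gripper": -0.4}

```text
time_s: 6.55
position: [0.5112, -0.2097, 0.0679]
tool_rot: [[-0.945, 0.327, -0.0], [0.327, 0.945, 0.0], [0.0, 0.0, -1.0]]
ft_force: [-0.1, 1.0, -6.7]
grip_width: 0.0362
```

servo_tool:
  commands:
    - {"linear": [0, 0, -0.4], "angular": [0, 0, 0], "gripper": -0.4}
    - {"linear": [0, 0, -0.4], "angular": [0, 0, 0], "gripper": -0.4}

```text
time_s: 6.75
position: [0.5112, -0.2097, 0.0684]
tool_rot: [[-0.945, 0.327, 0.0], [0.327, 0.945, -0.0], [-0.0, -0.0, -1.0]]
ft_force: [-0.5, 0.9, -7.0]
grip_width: 0.0364
```

The force levels off at about 7 N while the lamp rises 3.4 mm, so blue is giving. I continue gently.

servo_tool:
  commands:
    - {"linear": [0, 0, -0.5], "angular": [0, 0, 0], "gripper": -0.4}
    - {"linear": [0, 0, -1], "angular": [0, 0, 0], "gripper": -0.4}

```text
time_s: 6.95
position: [0.5113, -0.2097, 0.0694]
tool_rot: [[-0.945, 0.327, 0.0], [0.327, 0.945, -0.0], [-0.0, -0.0, -1.0]]
ft_force: [-0.9, 0.9, -8.5]
grip_width: 0.0366
```

servo_tool:
  commands:
    - {"linear": [0, 0, -0.5], "angular": [0, 0, 0], "gripper": -0.4}
    - {"linear": [0, 0, -1], "angular": [0, 0, 0], "gripper": -0.4}

```text
time_s: 7.15
position: [0.5113, -0.2098, 0.0704]
tool_rot: [[-0.945, 0.327, 0.0], [0.327, 0.945, -0.0], [-0.0, -0.0, -1.0]]
ft_force: [-0.0, -0.6, -6.8]
grip_width: 0.0366
```

servo_tool:
  commands:
    - {"linear": [0, 0, -0.5], "angular": [0, 0, 0], "gripper": -0.4}
    - {"linear": [0, 0, -1], "angular": [0, 0, 0], "gripper": -0.4}

```text
time_s: 7.35
position: [0.5113, -0.2097, 0.0714]
tool_rot: [[-0.945, 0.327, 0.0], [0.327, 0.945, -0.0], [-0.0, -0.0, -1.0]]
ft_force: [0.6, -0.2, -7.7]
grip_width: 0.0367
```

```bash
python3 - <<'E'
from m import *
s=env.observe(); print(s["position"],s["grip_width"],s["ft_force"])
im=env.get_image("wrist"); cv2.imwrite("pics/w4.png",cv2.resize(im["frame"],None,fx=1.5,fy=1.5,interpolation=cv2.INTER_CUBIC))
E
```

```text
[ 0.511269   -0.20974178  0.07140402] 0.03670184717920154 [ 0.61709528 -0.18537419 -7.71936367]
```

View pics/w4.png

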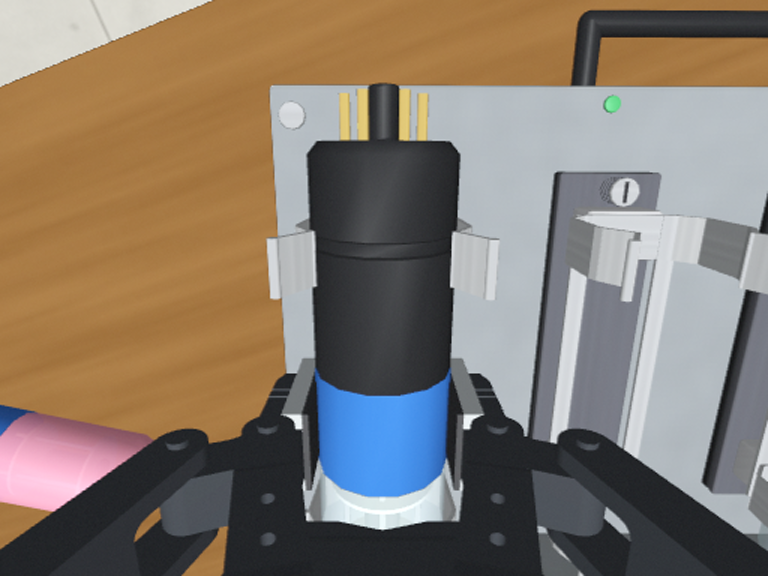

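The blue lamp moves with the gripper and its lips spread (clip at columns 270–490), so blue is in the slack clips. I pull it out.

servo_tool:
  commands:
    - {"linear": [0, 0, -0.7], "angular": [0, 0, 0], "gripper": -0.4}
    - {"linear": [0, 0, -1.4], "angular": [0, 0, 0], "gripper": -0.4}
    - {"linear": [0, 0, -2.1], "angular": [0, 0, 0], "gripper": -0.4}
    - {"linear": [0, 0, -2.8], "angular": [0, 0, 0], "gripper": -0.4}

```text
time_s: 7.8
position: [0.5113, -0.2098, 0.0743]
tool_rot: [[-0.945, 0.327, 0.0], [0.327, 0.945, -0.0], [-0.0, -0.0, -1.0]]
ft_force: [-0.4, 0.3, -6.5]
grip_width: 0.0364
```

servo_tool:
  commands:
    - {"linear": [0, 0, -1], "angular": [0, 0, 0], "gripper": -0.4}
    - {"linear": [0, 0, -2], "angular": [0, 0, 0], "gripper": -0.4}
    - {"linear": [0, 0, -3], "angular": [0, 0, 0], "gripper": -0.4}
    - {"linear": [0, 0, -4], "angular": [0, 0, 0], "gripper": -0.4}

```text
time_s: 8.2
position: [0.5113, -0.2098, 0.0784]
tool_rot: [[-0.945, 0.327, 0.0], [0.327, 0.945, -0.0], [-0.0, -0.0, -1.0]]
ft_force: [-1.0, -0.1, -5.4]
grip_width: 0.0366
```

servo_tool:
  commands:
    - {"linear": [0, 0, -2], "angular": [0, 0, 0], "gripper": -0.4}
    - {"linear": [0, 0, -4], "angular": [0, 0, 0], "gripper": -0.4}
    - {"linear": [0, 0, -6], "angular": [0, 0, 0], "gripper": -0.4}
    - {"linear": [0, 0, -9], "angular": [0, 0, 0], "gripper": -0.4}

```text
time_s: 8.6
position: [0.5114, -0.2098, 0.0875]
tool_rot: [[-0.945, 0.327, 0.0], [0.327, 0.945, -0.0], [-0.001, -0.0, -1.0]]
ft_force: [-0.1, -0.1, -0.8]
grip_width: 0.0365
```

servo_tool:
  commands:
    - {"linear": [0, 0, -8], "angular": [0, 0, 0], "gripper": -0.4}
    - {"linear": [0, 0, -18], "angular": [0, 0, 0], "gripper": -0.4}
    - {"linear": [0, 0, -28], "angular": [0, 0, 0], "gripper": -0.4}
    - {"linear": [0, 0, -38], "angular": [0, 0, 0], "gripper": -0.4}
    - {"linear": [0, 0, -48], "angular": [0, 0, 0], "gripper": -0.4}
    - {"linear": [0, 0, -52], "angular": [0, 0, 0], "gripper": -0.4}
    - {"linear": [0, 0, -52], "angular": [0, 0, 0], "gripper": -0.4}

```text
time_s: 9.3
position: [0.5114, -0.2098, 0.1398]
tool_rot: [[-0.945, 0.327, 0.001], [0.327, 0.945, -0.001], [-0.001, -0.0, -1.0]]
ft_force: [-0.7, -0.7, -1.5]
grip_width: 0.0364
```

```bash
python3 - <<'E'
from m import *
s=env.observe(); print(s["time_s"],s["position"],s["grip_width"],s["ft_force"],s["wrist_torque"])
im=env.get_image("wrist"); cv2.imwrite("pics/w5.png",cv2.resize(im["frame"],None,fx=1.5,fy=1.5,interpolation=cv2.INTER_CUBIC))
im=env.get_image("scene"); cv2.imwrite("pics/s5.png",cv2.resize(im["frame"][80:280,130:400],None,fx=2.9,fy=2.9,interpolation=cv2.INTER_CUBIC))
E
```

```text
9.3 [ 0.51139395 -0.20982611  0.1397985 ] 0.03642200718103945 [-0.72221655 -0.73949072 -1.52446546] [ 0.00433481 -0.0439253  -0.01165508]
```

View pics/w5.png

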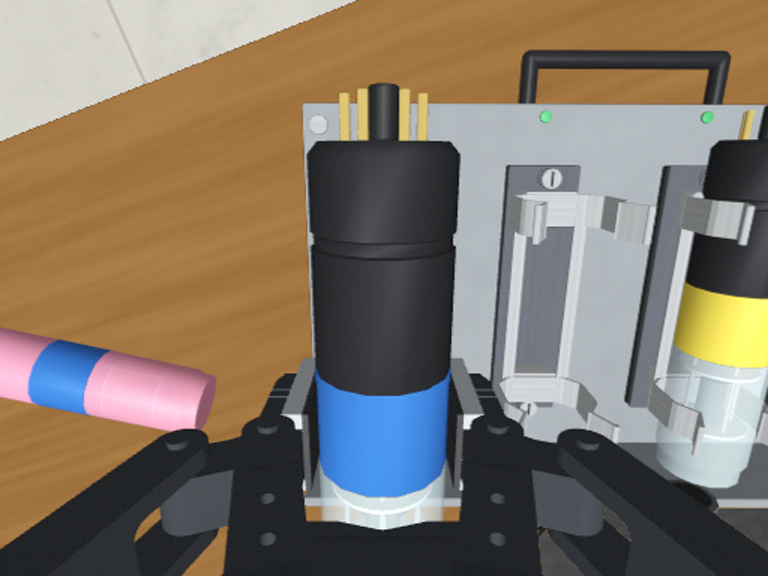

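View pics/s5.png

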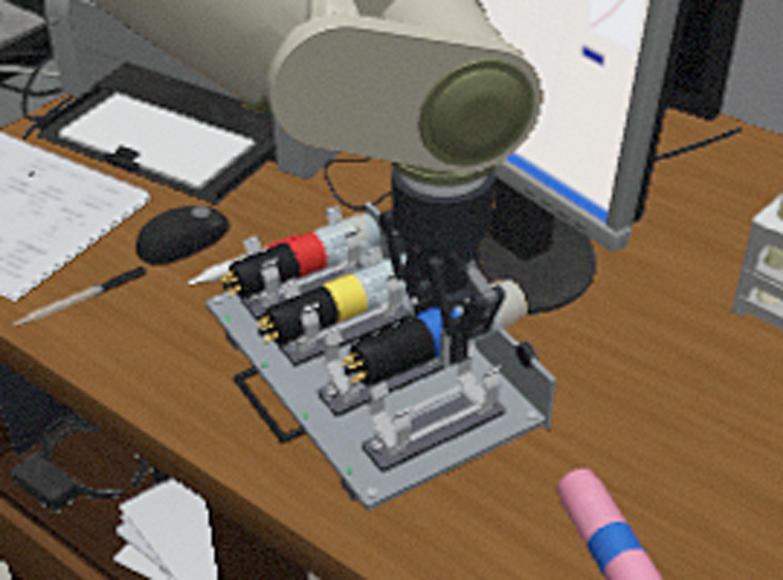

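servo_tool:
  commands:
    - {"linear": [0, 15, 0], "angular": [0, 0, 0], "gripper": -0.4}
    - {"linear": [0, 35, 0], "angular": [0, 0, 0], "gripper": -0.4}
    - {"linear": [0, 55, 0], "angular": [0, 0, 0], "gripper": -0.4}
    - {"linear": [0, 70, 0], "angular": [0, 0, 0], "gripper": -0.4}
    - {"linear": [0, 76, 0], "angular": [0, 0, 0], "gripper": -0.4}
    - {"linear": [0, 76, 20], "angular": [0, 0, 0], "gripper": -0.4}
    - {"linear": [0, 76, 32], "angular": [0, 0, 0], "gripper": -0.4}
    - {"linear": [0, 76, 35], "angular": [0, 0, 0], "gripper": -0.4}
    - {"linear": [0, 76, 35], "angular": [0, 0, 0], "gripper": -0.4}
  force: 80

```text
time_s: 10.3
position: [0.5359, -0.1381, 0.1038]
tool_rot: [[-0.945, 0.327, -0.001], [0.327, 0.945, 0.0], [0.001, 0.0, -1.0]]
ft_force: [-0.1, -0.3, -2.5]
grip_width: 0.0358
```

```bash
python3 - <<'E'
from m import *
s=env.observe(); print(s["time_s"],s["position"],s["grip_width"],s["ft_force"],s["wrist_torque"])
print(s["tool_rot"].T@(np.array([.5362,-.1380,.0652])-s["position"])*1000)
im=env.get_image("wrist"); cv2.imwrite("pics/w6.png",cv2.resize(im["frame"],None,fx=1.5,fy=1.5,interpolation=cv2.INTER_CUBIC))
E
```

```text
10.3 [ 0.53591093 -0.13812713  0.10376024] 0.03576212770046559 [-0.06909386 -0.2694584  -2.51542283] [-0.05555312 -0.04061197 -0.00490523]
[-0.27253193  0.21144326 38.55999376]
```

View pics/w6.png

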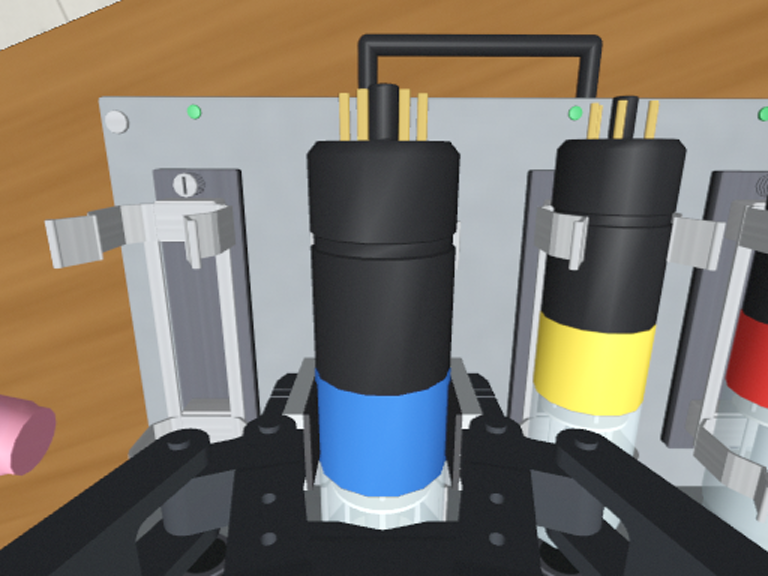

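Lamp centred over the free station, in line with yellow (pins at column 384, yellow at 622). Now I press it down.

servo_tool:
  commands:
    - {"linear": [-0.3, 0.2, 5], "angular": [0, 0, 0], "gripper": -0.4}
    - {"linear": [-0.3, 0.2, 10], "angular": [0, 0, 0], "gripper": -0.4}
    - {"linear": [-0.3, 0.2, 14], "angular": [0, 0, 0], "gripper": -0.4}
    - {"linear": [-0.3, 0.2, 17], "angular": [0, 0, 0], "gripper": -0.4}
    - {"linear": [-0.3, 0.2, 19], "angular": [0, 0, 0], "gripper": -0.4}
  force: 100

```text
time_s: 10.85
position: [0.5378, -0.1385, 0.0876]
tool_rot: [[-0.945, 0.327, 0.005], [0.327, 0.945, -0.002], [-0.005, -0.001, -1.0]]
ft_force: [-2.7, 1.6, 20.3]
grip_width: 0.0353
```

servo_tool:
  commands:
    - {"linear": [0, 0, 1], "angular": [0, 0, 0], "gripper": -0.4}
    - {"linear": [0, 0, 2], "angular": [0, 0, 0], "gripper": -0.4}
    - {"linear": [0, 0, 3], "angular": [0, 0, 0], "gripper": -0.4}

```text
time_s: 11.15
position: [0.538, -0.1385, 0.0846]
tool_rot: [[-0.945, 0.327, 0.006], [0.327, 0.945, -0.003], [-0.006, -0.001, -1.0]]
ft_force: [-0.7, 0.0, 16.4]
grip_width: 0.0356
```

servo_tool:
  commands:
    - {"linear": [0, 0, 1.5], "angular": [0, 0, 0], "gripper": -0.4}
    - {"linear": [0, 0, 3], "angular": [0, 0, 0], "gripper": -0.4}
    - {"linear": [0, 0, 4.5], "angular": [0, 0, 0], "gripper": -0.4}
    - {"linear": [0, 0, 6], "angular": [0, 0, 0], "gripper": -0.4}

```text
time_s: 11.55
position: [0.5377, -0.1384, 0.0776]
tool_rot: [[-0.945, 0.327, 0.004], [0.327, 0.945, -0.002], [-0.005, -0.0, -1.0]]
ft_force: [2.7, -0.2, 5.9]
grip_width: 0.0356
```

servo_tool:
  commands:
    - {"linear": [0, 0, 1.5], "angular": [0, 0, 0], "gripper": -0.4}
    - {"linear": [0, 0, 3], "angular": [0, 0, 0], "gripper": -0.4}
    - {"linear": [0, 0, 4.5], "angular": [0, 0, 0], "gripper": -0.4}
    - {"linear": [0, 0, 6], "angular": [0, 0, 0], "gripper": -0.4}

```text
time_s: 11.95
position: [0.5362, -0.1377, 0.0694]
tool_rot: [[-0.945, 0.327, -0.001], [0.327, 0.945, 0.0], [0.001, 0.0, -1.0]]
ft_force: [2.8, -0.6, -4.7]
grip_width: 0.0352
```

servo_tool:
  commands:
    - {"linear": [0, 0, 1], "angular": [0, 0, 0], "gripper": -0.4}
    - {"linear": [0, 0, 2], "angular": [0, 0, 0], "gripper": -0.4}
    - {"linear": [0, 0, 3], "angular": [0, 0, 0], "gripper": -0.4}

```text
time_s: 12.25
position: [0.5358, -0.1375, 0.0666]
tool_rot: [[-0.945, 0.327, -0.002], [0.327, 0.945, 0.001], [0.002, 0.0, -1.0]]
ft_force: [-0.2, 0.5, -4.8]
grip_width: 0.0354
```

servo_tool:
  commands:
    - {"linear": [0, 0, 0.8], "angular": [0, 0, 0], "gripper": -0.4}
    - {"linear": [0, 0, 1.6], "angular": [0, 0, 0], "gripper": -0.4}
    - {"linear": [0, 0, 2.2], "angular": [0, 0, 0], "gripper": -0.4}

```text
time_s: 12.55
position: [0.5365, -0.1379, 0.0653]
tool_rot: [[-0.945, 0.327, 0.0], [0.327, 0.945, -0.0], [-0.0, -0.0, -1.0]]
ft_force: [-2.0, 1.8, 5.6]
grip_width: 0.0354
```

servo_tool:
  commands:
    - {"linear": [0, 0, 0.8], "angular": [0, 0, 0], "gripper": -0.4}
    - {"linear": [0, 0, 1.6], "angular": [0, 0, 0], "gripper": -0.4}
    - {"linear": [0, 0, 1.6], "angular": [0, 0, 0], "gripper": -0.4}

```text
time_s: 12.85
position: [0.5366, -0.1379, 0.0652]
tool_rot: [[-0.945, 0.327, 0.002], [0.327, 0.945, -0.001], [-0.002, -0.0, -1.0]]
ft_force: [-6.0, 3.3, 15.4]
grip_width: 0.0353
```

It reaches the floor: TCP z 0.0652, the same as in its old seat, at 15 N. I release and go up.

servo_tool:
  commands:
    - {"linear": [0, 0, -1], "angular": [0, 0, 0], "gripper": -0.4}
    - {"linear": [0, 0, -1.5], "angular": [0, 0, 0], "gripper": 0.4}
    - {"linear": [0, 0, -1.5], "angular": [0, 0, 0], "gripper": 0.4}
    - {"linear": [0, 0, -1.5], "angular": [0, 0, 0], "gripper": 0.4}
    - {"linear": [0, 0, -1.5], "angular": [0, 0, 0], "gripper": 0.4}
    - {"linear": [0, 0, -1.5], "angular": [0, 0, 0], "gripper": 0.4}
    - {"linear": [0, 0, -1.5], "angular": [0, 0, 0], "gripper": 0.4}
  force: 40

```text
time_s: 13.55
position: [0.5364, -0.1378, 0.0648]
tool_rot: [[-0.945, 0.327, -0.0], [0.327, 0.945, 0.0], [0.0, 0.0, -1.0]]
ft_force: [-0.4, -0.7, -0.1]
grip_width: 0.0599
```

servo_tool:
  commands:
    - {"linear": [0, 0, -10], "angular": [0, 0, 0], "gripper": 0.4}
    - {"linear": [0, 0, -30], "angular": [0, 0, 0], "gripper": 0.4}
    - {"linear": [0, 0, -60], "angular": [0, 0, 0], "gripper": 0.4}
    - {"linear": [0, 0, -100], "angular": [0, 0, 0], "gripper": 0.4}
    - {"linear": [0, 0, -140], "angular": [0, 0, 0], "gripper": 0.4}
    - {"linear": [0, 0, -180], "angular": [0, 0, 0], "gripper": 0.4}
    - {"linear": [0, 0, -197], "angular": [0, 0, 0], "gripper": 0.4}
    - {"linear": [0, 0, -197], "angular": [0, 0, 0], "gripper": 0.4}
    - {"linear": [0, 0, -197], "angular": [0, 0, 0], "gripper": 0.4}

```text
time_s: 14.45
position: [0.5361, -0.1376, 0.2615]
tool_rot: [[-0.945, 0.327, -0.001], [0.327, 0.945, 0.0], [0.001, 0.0, -1.0]]
ft_force: [0.2, 0.6, 0.1]
grip_width: 0.0598
```

```bash
python3 - <<'E'
from m import *
s=env.observe(); print(s["time_s"],s["position"],s["grip_width"],s["ft_force"])
W=wT(); im=env.get_image("wrist"); cv2.imwrite("pics/w7.png",cv2.resize(im["frame"],None,fx=1.5,fy=1.5,interpolation=cv2.INTER_CUBIC)); T=W@im["T_tool_cam"]
for n,v in sleeves_w(im["frame"],T,im).items(): print(n,*v,sep="\n  ")
im=env.get_image("scene"); cv2.imwrite("pics/s7.png",cv2.resize(im["frame"][130:265,130:370],None,fx=3.3,fy=3.3,interpolation=cv2.INTER_CUBIC))
E
```

```text
14.45 [ 0.53606618 -0.13761911  0.26147192] 0.05977578414201099 [0.16445398 0.60205036 0.14288018]
red
  ([383, 160, 43, 33, 1178], [403.8, 176.6], [0.5884, 0.0069, 0.072], [0.5866, 0.0066, 0.072])
yellow
  ([310, 159, 17, 31, 416], [318.0, 174.2], [0.557, -0.0757, 0.072], [0.5558, -0.0756, 0.072])
blue
  ([237, 161, 37, 32, 1055], [255.0, 176.5], [0.5381, -0.1377, 0.072], [0.537, -0.1378, 0.072])
  ([28, 190, 34, 34, 758], [43.1, 205.5], [0.4943, -0.3595, 0.072], [0.494, -0.3605, 0.072])
```

View pics/w7.png

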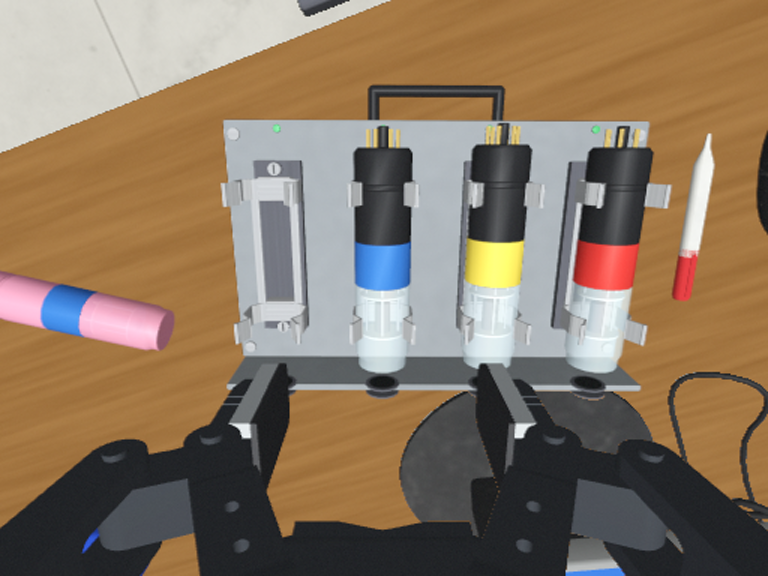

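View pics/s7.png

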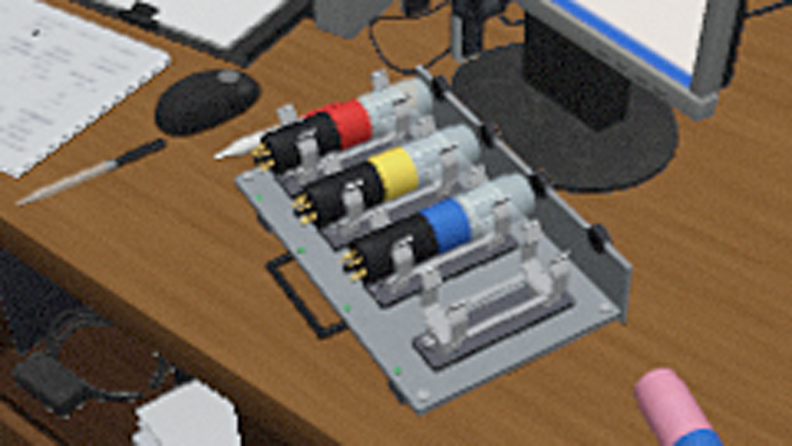

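```bash
python3 - <<'E'
from rig import env
print(env.close_job())
E
```

```text
the job is handed in; nothing more can be done
None
```

I moved the blue lamp to the free station, the third from the left, and handed the job in at about 14.6 s.

- **Finding the slack clips:** I tugged blue first. It gave at about 7 to 8 N (peak reading 8.5 N) and came out of its clips, well under the 14 N at which a station lifts. That settled it, so I did not tug red or yellow.
- **Placing it:** I carried blue 76 mm across the carriage and pressed it down. Resistance was 16 to 20 N at the lips. It then snapped in and stopped at a tool height of 65.2 mm, the same as in its old seat.
- **Last checks:** After release the wrist picture put blue's sleeve at (0.537, -0.138), within about 1 mm of where I aimed. It lies in line with yellow and red, with its window towards the mask. Red measured within 0.3 mm of its first position. Yellow, the bystanders and the pink look-alike were never touched and look unmoved, but I judged them only by eye. The gripper was open and clear at the end.

One height check was weak. Triangulating blue's sleeve before the grasp put its top at 73 to 82 mm instead of the expected 91 mm. The apparent sleeve length agreed with 91 mm, and so did the floor contact, so I relied on those.

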